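# Flip the toggle latch and open the gouge chest

## Robot

A 6-joint arm with a two-finger parallel gripper is mounted at the origin on the work surface. World frame = base frame: x ahead of the robot, y to its left, z up, the work surface at z = 0. Lengths are in m, angles in rad, forces in N, time in s.
With the tool pointing down it reaches from about 0.375 to 0.975 m from the base axis. Payload 3.8 kg.
Tool frame: the origin (TCP) lies midway between the tips of the shut fingers; the grasp point (between the pads) lies 19 mm behind it; z points along the fingers, y is the direction in which the jaws open and shut (so a half turn about z gives the same grasp; the last joint's range is limited). The gripper opens to 85 mm and grips with 20 to 120 N. Pads are 22 mm wide; open, the fingers measure 114 mm over their backs; the gripper's body (76 mm by 85 mm) begins 54 mm behind the grasp point. The pads swing forward as they close: fully open they stand 13 mm farther back than shut.
Start: joints at [-1.161, 0.264, 1.604, -0, 1.274, -0.037], TCP at [0.292, -0.609, 0.231] pointing down, gripper open.
Joint ranges: [-2.63, 2.63], [-0.94, 2.18], [0.31, 2.57], [-1.31, 4.45], [0, 2.66], [-2.55, 2.55]. Speed limits (rad/s): [2.57, 2.57, 3.14, 3.14, 3.14, 3.14].

## Interface

Orientations are given as a rotation vector (axis times angle).
In Python, from workcell import bot gives the robot as it stands. The module is installed in compiled form; this text tells all that it offers.
- The arm moves only by the tool move_arm, never from a script. Its argument "steps" is a list of rows, each a list of 5 numbers: the shift along the tool's x, y, z in mm, then the turn about the tool's z in degrees, then the opening in per cent of the stroke, from 0 (shut) to 100 (fully open). In form: [[tx, ty, tz, turn, claw], ...]. A call has 1 to 20 rows; each row is the pose to reach, as a shift and turn from the pose commanded when the call began, along the tool's axes at that moment; what a row does not reach only later rows make up. A row lasts 1/10 s, in which the tool goes at most 50 mm and 8.59 degrees, less where a joint would pass 70% of its speed; a pose out of reach is approached as far as the arm can. A call with a gripper value outside its range is refused whole. The fingers move at their own pace and stop on an object; "newtons" is the grip in N (left out, the last holds). Time passes only in rows, so rows that repeat a pose let the fingers close. It gives the time, the measured TCP pose, the force and the opening at its end, in the units of the state.
- bot.read_state(): the state, without advancing time (a new reading comes with each control period).
- bot.read_camera(name): name is "side" or "top" or "wrist"; returns a dict with "pixels" (400x640x3 uint8, red, green, blue), "depth" (400x640 float32, m along the optical axis (not along the pixel's ray), 0 where there is no reading), "fovy" (degrees; the focal length in pixels is half the picture's height over the tangent of half this angle, whatever the lens; pixels are square), "cx", "cy" (the principal point, pixels), "xyz" and "attitude" of the camera in the world. Camera axes: x right, y up, looking along -z (the intrinsics and any distortion apply to the point x, -y, -z); pixel columns grow to the right and rows downward; lengths in m; the calibration is good to about 2 mm. A picture is of the moment at which its call begins.
- bot.finish_job(): hands the job in, once; it reports no verdict.
The state is a dict: "time": time; "q": joint angles; "joint_vel": joint speeds; "joint_torque": joint torques, N m; "tool_pos": TCP position; "tcp_rot": TCP orientation; "wrist_force": force on the tool from outside, world axes, zero at the start; "torque": the same for the moment, N m; "width": opening from 0.0 (shut) to 1.0 (fully open).
Only numpy, scipy, OpenCV 4.12 (cv2) and the standard library are available. Lean on these libraries where they do the work, as an engineer would, in place of code of your own. Each camera call takes 0.05 s, during which the arm holds its last target.

## Task

Open the carver's tool chest: flip the toggle latch on its front fully open until its lever stands up by itself, then lift the lid and lay it back against its stop so that it stays open. Do not let the lid slam, and do not disturb the mallet, the cup and the tin beside the chest.

Things in the scene. Friction and masses are not known exactly. Their poses are not given: they have to be found in the camera images.
- chest: dark wooden chest fixed to the bench, box 130 deep (x) x 340 wide (y) x 110 mm high without the lid. Origin: centre of its underside, on the bench; z up, x from its front (latch side, facing roughly +y) to its back (hinges). A steel latch bracket 56 mm wide stands out of mid-front to x -135, top at z 55 mm; beside it, the space under the lid's lip is free down to the bench.
- lever_pivot (a point): the fixed pivot axis (along the chest's y) of the latch lever, at chest x -105, y 0, z 92 mm. Axes as the chest's.
- lever_grip (a point): centre of the lever's black cross-bar grip, a round bar 16 mm thick, 64 mm wide along the chest's y, 95 mm from the pivot on a flat steel stem 14 wide, 7 mm thick. Closed, the lever lies level and points to the chest's -x, grip at chest x -200, y 0, z 92 mm, beyond the bracket, with free space beneath it down to the bench.
- lever (a joint): latch lever angle, rad: 0 closed and level, grows as the grip swings up and over towards the lid, 1.6 upright (stop). Over-centre spring: some 10 N upwards at the grip starts it, resistance fades to nothing near 0.35; before that it snaps shut if let go, beyond 0.5 it goes on by itself to the stop. Until it is open its wire bail holds the catch on the lid's front edge and the lid cannot lift.
- lid_hinge (a point): middle of the lid's hinge axis (along the chest's y) at the back top edge: chest x 65, y 0, z 110 mm. Turns with the lid.
- lip_mid (a point): middle of the lid's lower front edge, 150 mm from the hinge axis; shut, at chest x -85, y 0, z 110 mm. The lid is a wooden board 150 x 340 x 16 mm, 0.4 to 0.8 kg; its front lip overhangs the chest's front wall by 20 mm along the whole width. A steel catch 20 mm wide stands 25 mm out of its middle. 2 to 4 N upwards at the lip lifts it.
- lid (a joint): lid angle, rad: 0 = shut, grows as the front edge rises, 1.85 = leaning back against its stop. It falls shut by itself below about 1.45 and falls softly back on to the stop beyond about 1.5.
- mallet_mid (a point): bystander: loose round wooden carver's mallet standing on its head beside the chest, 72 mm across, 125 mm high; the point is on its axis 60 mm above the bench.
- cup_mid (a point): bystander: loose grey plastic cup, 68 mm across, 85 mm high, upright; the point is on its axis 40 mm above the bench.
- tin_mid (a point): bystander: loose metal tin, 72 mm across, 100 mm high, upright; the point is on its axis 50 mm above the bench.
Things that resemble listed ones, but are neither listed nor needed, are in the scene too. Several things look just like the part that bears mallet_mid: the one meant starts nearest to the robot's base.

How it is judged:
By the outcome, as a careful person would: the job done as asked, in the order asked, and still so for the second after the job is handed in, with the robot touching nothing.
It also fails if it takes over 58 s, if anything falls off the work surface, if the arm or the gripper's body presses on something with over 40 N, if the wrist force passes 120 N, or if a joint passes its speed limit or range.

## Working session

There is one attempt and no reset: what is moved stays moved. The work goes in short steps, Python scripts to look and compute and a tool call to move; the robot and the scene stay as the last step left them, time stands still between calls to the robot, and variables do not carry over. Pictures are saved under pics/ and viewed, and the job is handed in when it is done.

Besides the shell and the picture viewer there is one more tool, called after "Call:" by a JSON object that holds its "fn" and its "kwargs". move_arm: Moves the arm, as the interface text tells. Its arguments: {"type":"object","properties":{"steps":{"type":"array","items":{"type":"array","items":{"type":"number"}}},"newtons":{"type":"number"}},"required":["steps"]}

```bash
mkdir -p pics; cat > h.py <<'E'
import numpy as np, cv2
from scipy.spatial.transform import Rotation as R
from workcell import bot
def snap(n,f):
    c=bot.read_camera(n); cv2.imwrite(f'pics/{f}.png',c['pixels'][:,:,::-1]); np.save(f'pics/{f}.npy',c,allow_pickle=True); return c
def load(f): return np.load(f'pics/{f}.npy',allow_pickle=True).item()
def att(c):
    a=np.array(c['attitude'],float)
    return a.reshape(3,3) if a.size==9 else R.from_rotvec(a).as_matrix()
def px(c,u,v,d=None):
    f=200/np.tan(np.radians(c['fovy'])/2)
    if d is None: d=float(c['depth'][int(v),int(u)])
    p=np.array([(u-c['cx'])/f*d,-(v-c['cy'])/f*d,-d])
    return att(c)@p+np.array(c['xyz'])
E
python3 - <<'E'
from h import *
for n in ['side','top','wrist']:
    c=snap(n,n+'0'); print(n,{k:v for k,v in c.items() if k not in('pixels','depth')})
print(bot.read_state())
E
```

```text
side {'fovy': 53.5720495804843, 'cx': 322.03070204069064, 'cy': 193.09180612894258, 'xyz': array([0.31238254, 0.62014681, 0.76561239]), 'attitude': array([ 0.25630869, -1.11227803, -2.52416973])}
top {'fovy': 57.19920631401083, 'cx': 316.9270118370276, 'cy': 195.29258187176538, 'xyz': array([ 0.47622978, -0.08646153,  1.01797754]), 'attitude': array([ 0.1176982 , -0.12486589, -1.56960465])}
wrist {'fovy': 62.33407958619036, 'cx': 321.891835575802, 'cy': 201.112294999737, 'xyz': array([ 0.36988308, -0.57233823,  0.37351792]), 'attitude': array([-0.29831806,  0.18889329, -1.11347093])}
{'time': 0.15, 'q': array([-1.16090358e+00,  2.64567979e-01,  1.60504462e+00,  2.37158989e-05,
        1.27376423e+00, -3.69199699e-02]), 'joint_vel': array([ 0.00069291, -0.00276077, -0.00516166, -0.00063161, -0.0006437 ,
        0.00105856]), 'joint_torque': array([-5.28391172e-05, -5.15908206e+01, -3.67958879e+01,  2.20867241e-05,
        8.06776079e-03,  4.97053816e-05]), 'tool_pos': array([ 0.29142536, -0.6082062 ,  0.23026471]), 'tcp_rot': array([-3.06180773e+00, -6.95628015e-01,  4.84352566e-04]), 'wrist_force': array([-0.05913628, -0.10793353, -0.38994216]), 'torque': array([ 0.0417978 ,  0.03348503, -0.03596558]), 'width': 1.0019331848822526}
```

View pics/side0.png

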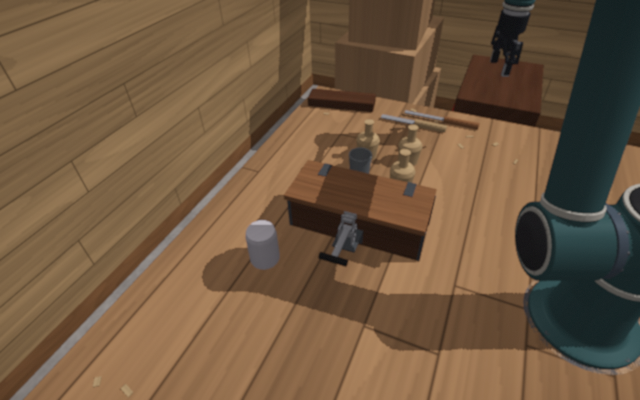

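View pics/top0.png

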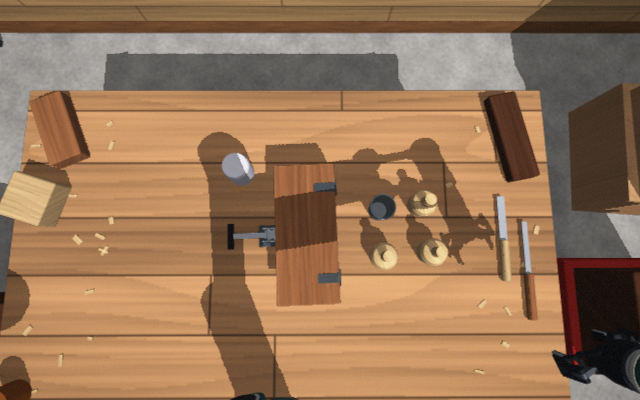

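View pics/wrist0.png

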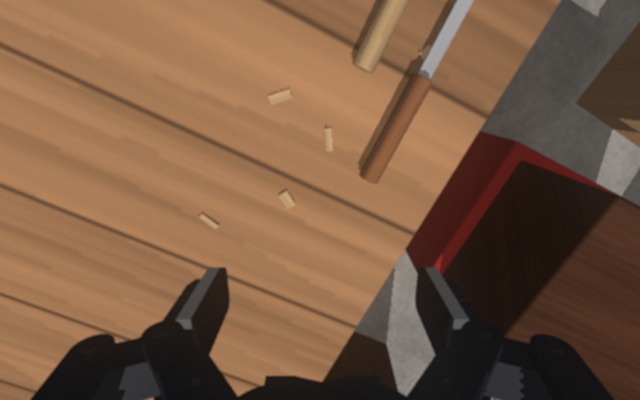

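The top view has the chest at centre, with the lid at (275–340, 165–305) and the grip bar at (231,236). The tin or white cylinder is at (238,168) and the grey cup at (382,207). Three mallets stand behind the chest, at (385,257), (433,252) and (424,203). Next I'll measure these.

```bash
python3 - <<'E'
from h import *
c=load('top0')
for n,u,v in [('lidFL',277,168),('lidFR',278,302),('lidBL',333,166),('lidBR',337,300),('lidmid',305,215),('gripT',231,227),('gripM',231,236),('gripB',231,246),('stem',245,237),('cyl',237,166),('cup',382,207),('m1',386,258),('m2',433,252),('m3',426,203),('bench',300,340),('bench2',150,200)]:
    print(n,px(c,u,v).round(4))
# side
s=load('side0')
for n,u,v in [('grip',334,259),('cyl',262,228),('lid',360,195),('bench',250,320)]: print('side',n,px(s,u,v).round(4))
# full point cloud lid plane
f=200/np.tan(np.radians(c['fovy'])/2)
V,U=np.mgrid[0:400,0:640]; d=c['depth']
P=np.stack([(U-c['cx'])/f*d,-(V-c['cy'])/f*d,-d],-1)@att(c).T+c['xyz']
m=(P[...,2]>.115)&(P[...,2]<.137)&(U>265)&(U<350)&(V>150)&(V<315)
pts=P[m][:,:2]; r=cv2.minAreaRect((pts*1000).astype(np.float32)); print(r, P[m][:,2].mean()); print(cv2.boxPoints(r))
m=(P[...,2]>.07)&(P[...,2]<.11)&(U>222)&(U<240)&(V>215)&(V<255)
r=cv2.minAreaRect((P[m][:,:2]*1000).astype(np.float32)); print(r,P[m][:,2].max())
for n,(u0,u1,v0,v1) in dict(cyl=(218,258,148,190),cup=(366,400,192,222),m1=(368,402,238,272),m2=(417,450,236,270),m3=(408,442,188,220)).items():
    m=(P[...,2]>.03)&(U>u0)&(U<u1)&(V>v0)&(V<v1); zt=P[m][:,2].max()
    m&=P[...,2]>zt-.012; (x,y),rr=cv2.minEnclosingCircle((P[m][:,:2]*1000).astype(np.float32)); print(n,zt,x,y,rr)
E
python3 -c "
import cv2
a=cv2.imread('pics/top0.png')[130:320,190:460];cv2.imwrite('pics/crop0.png',cv2.resize(a,None,fx=2.9,fy=2.9,interpolation=3))"
```

```text
lidFL [0.6838 0.0084 0.1267]
lidFR [0.3611 0.0015 0.126 ]
lidBL [ 0.6941 -0.1321  0.1039]
lidBR [ 0.3652 -0.1374  0.1255]
lidmid [ 0.5663 -0.0615  0.1275]
gripT [0.5394 0.1238 0.1001]
gripM [0.517  0.1231 0.1   ]
gripB [0.4924 0.1224 0.0994]
stem [0.5147 0.0892 0.0951]
cyl [0.6956 0.1139 0.0992]
cup [ 0.6009 -0.2728  0.0024]
m1 [ 0.4625 -0.2561  0.1254]
m2 [ 0.4764 -0.3782  0.0991]
m3 [ 0.5972 -0.3626  0.1128]
bench [ 0.2474 -0.0456  0.0003]
bench2 [0.622  0.3751 0.0012]
side grip [0.5121 0.1312 0.0973]
side cyl [0.6972 0.1147 0.0996]
side lid [ 0.5197 -0.0489  0.1264]
side bench [ 0.6448  0.2799 -0.0027]
((523.9722290039062, -54.000648498535156), (340.8878173828125, 175.25283813476562), 2.4119062423706055) 0.12590679969478855
[[ 349.9917     26.375303]
 [ 357.36694  -148.72227 ]
 [ 697.95276  -134.3766  ]
 [ 690.5775     40.720978]]
((516.3226928710938, 119.15628814697266), (62.46982192993164, 30.583208084106445), 1.2183730602264404) 0.10432385237247277
cyl 1.017977539617708 476.2297668457031 -86.46153259277344 9.999999747378752e-05
cup 1.017977539617708 476.2297668457031 -86.46153259277344 9.999999747378752e-05
m1 1.017977539617708 476.2297668457031 -86.46153259277344 9.999999747378752e-05
m2 1.017977539617708 476.2297668457031 -86.46153259277344 9.999999747378752e-05
m3 1.017977539617708 476.2297668457031 -86.46153259277344 9.999999747378752e-05
```

View pics/crop0.png

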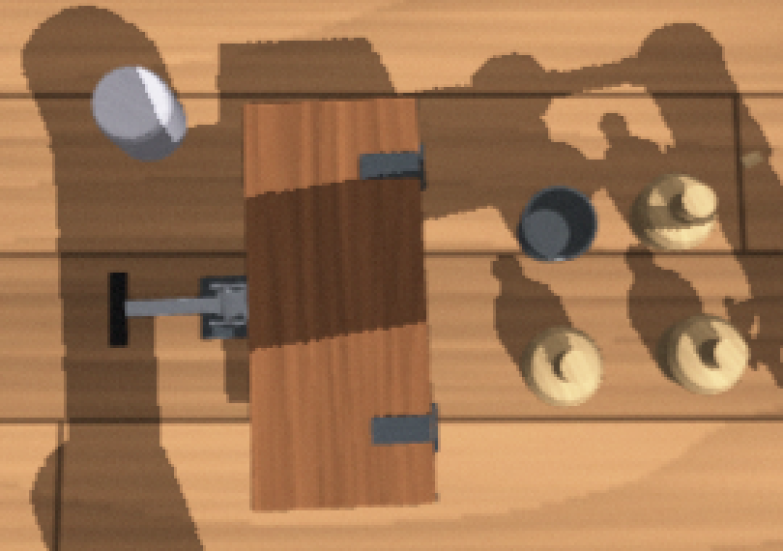

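The mallet candidates in the crop are (563,365), (708,352) and (678,212), which map to world (0.46,-0.26), (0.48,-0.38) and (0.60,-0.36). The one meant is (563,365), since it is nearest the base. The chest front faces +y with a yaw of about 1.2°. The grip bar is centred at about (0.516, 0.1235, 0.092).

My plan is to pinch the bar beside the stem and swing it up, so next I work out the moves.

```bash
cat >> h.py <<'E'
def goal(p,jaw):  # jaw: desired world direction angle deg of tool y (mod 180)
    s=bot.read_state(); M=R.from_rotvec(s['tcp_rot']).as_matrix()
    t=M.T@(np.array(p)-s['tool_pos'])*1000
    j=np.array([np.cos(np.radians(jaw)),np.sin(np.radians(jaw)),0]); l=M.T@j
    a=np.degrees(np.arctan2(-l[0],l[1])); a=(a+90)%180-90
    print('t',s['time'],'q6',s['q'][5].round(2),'shift',t.round(1),'turn',round(a,1),'F',s['wrist_force'].round(1))
def st():
    s=bot.read_state(); M=R.from_rotvec(s['tcp_rot']).as_matrix()
    print(round(s['time'],2),s['tool_pos'].round(4),s['q'].round(2),'F',s['wrist_force'].round(1),'w',round(s['width'],3),'\n',M.round(3))
E
python3 -c "
from h import *
st(); goal((.494,.1235,.26),91.2); goal((.292,-.609,.26),91.2)"
```

```text
0.15 [ 0.2914 -0.6082  0.2303] [-1.16  0.26  1.61  0.    1.27 -0.04] F [-0.1 -0.1 -0.4] w 1.002 
 [[ 0.902  0.432 -0.001]
 [ 0.432 -0.902  0.002]
 [ 0.    -0.002 -1.   ]]
t 0.15 q6 -0.04 shift [ 498.9 -572.4  -28.7] turn 24.4 F [-0.1 -0.1 -0.4]
t 0.15 q6 -0.04 shift [  0.2   0.9 -29.7] turn 24.4 F [-0.1 -0.1 -0.4]
```

Call:
{"fn": "move_arm", "kwargs": {"steps": [[0, 0, -30, 8, 60], [31, -36, -30, 16, 60], [62, -72, -30, 24.4, 60], [93, -107, -30, 24.4, 60], [125, -143, -30, 24.4, 60], [156, -179, -30, 24.4, 60], [187, -215, -30, 24.4, 60], [218, -250, -30, 24.4, 60], [249, -286, -30, 24.4, 60], [280, -322, -30, 24.4, 60], [312, -358, -30, 24.4, 60], [343, -394, -30, 24.4, 60], [374, -429, -30, 24.4, 60], [405, -465, -30, 24.4, 60], [436, -501, -30, 24.4, 60], [468, -537, -30, 24.4, 60], [499, -572, -30, 24.4, 60], [499, -572, -30, 24.4, 60], [499, -572, -30, 24.4, 60], [499, -572, -30, 24.4, 60]]}}

```text
time: 2.15
tool_pos: [0.4941, 0.1219, 0.2609]
tcp_rot: [3.141, 0.032, -0.001]
wrist_force: [-0.3, -0.8, -0.5]
width: 0.603
```

```bash
python3 -c "
from h import *
st(); goal((.494,.1235,.073),91.2); snap('wrist','w1');snap('side','s1')"
```

```text
2.15 [0.4941 0.1219 0.2609] [ 0.19 -0.07  1.91 -0.    1.3   1.74] F [-0.3 -0.8 -0.5] w 0.603 
 [[ 1.     0.021 -0.001]
 [ 0.021 -1.    -0.001]
 [-0.001  0.001 -1.   ]]
t 2.15 q6 1.74 shift [ 1.000e-01 -1.700e+00  1.879e+02] turn -0.0 F [-0.3 -0.8 -0.5]
```

View pics/w1.png

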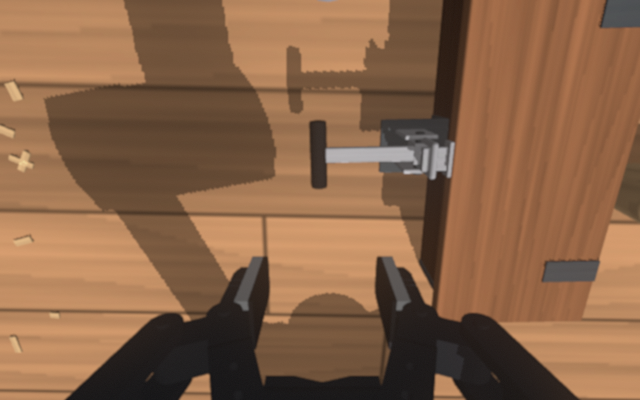

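View pics/s1.png

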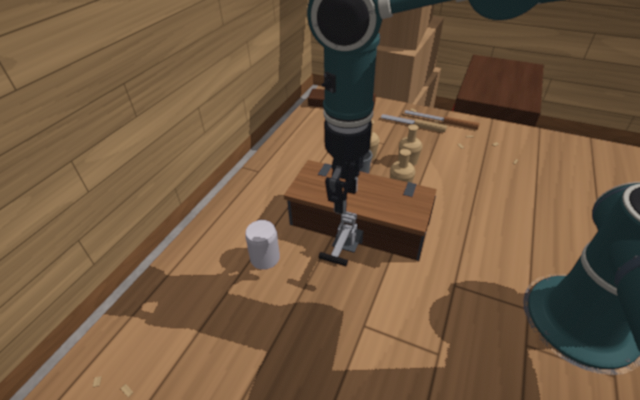

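The wrist view shows the bar at (318,122–187) and the stem at v≈156. I'll cross-check the position with the wrist depth.

```bash
python3 -c "
from h import *
c=load('w1')
for u,v in [(318,124),(319,155),(319,185),(312,155),(325,140),(370,156)]: print(u,v,px(c,u,v).round(4))
for u,v in [(462,60),(446,290)]: print('lidfront',px(c,u,v).round(4))"
```

```text
318 124 [0.5484 0.1254 0.1   ]
319 155 [0.5202 0.124  0.1001]
319 185 [0.4911 0.1235 0.0999]
312 155 [0.5197 0.1306 0.0983]
325 140 [0.5337 0.1187 0.097 ]
370 156 [0.5194 0.076  0.0961]
lidfront [0.6022 0.0134 0.1238]
lidfront [ 0.3954 -0.0021  0.1286]
```

Call:
{"fn": "move_arm", "kwargs": {"steps": [[2, -2.5, 40, 0, 60], [2, -2.5, 80, 0, 60], [2, -2.5, 120, 0, 60], [2, -2.5, 150, 0, 60], [2, -2.5, 170, 0, 60], [2, -2.5, 188, 0, 60], [2, -2.5, 188, 0, 60], [2, -2.5, 188, 0, 10], [2, -2.5, 188, 0, 10], [2, -2.5, 188, 0, 10], [2, -2.5, 188, 0, 10], [2, -2.5, 188, 0, 10]], "newtons": 80}}

```text
time: 3.45
tool_pos: [0.4978, 0.1251, 0.0751]
tcp_rot: [3.141, 0.034, 0.005]
wrist_force: [-0.6, -3.4, 6.7]
width: 0.158
```

```bash
python3 -c "
from h import *
st(); snap('wrist','w2')"
```

```text
3.45 [0.4978 0.1251 0.0751] [ 0.2   0.11  2.1  -0.    0.93  1.75] F [-0.6 -3.4  6.7] w 0.158 
 [[ 1.     0.022  0.003]
 [ 0.022 -1.    -0.   ]
 [ 0.003  0.    -1.   ]]
```

View pics/w2.png

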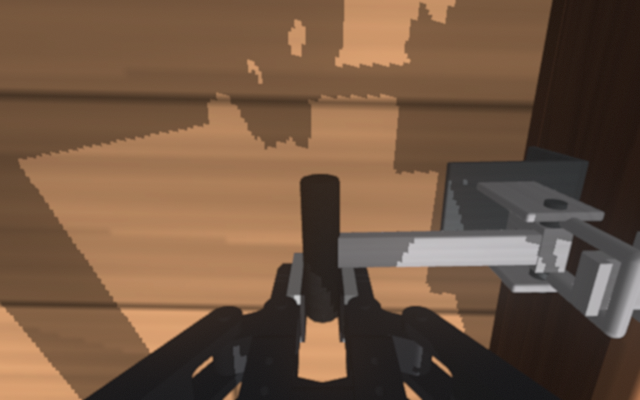

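The fingers are pinched on the bar end, clear of the stem. Now I swing it along the arc.

Call:
{"fn": "move_arm", "kwargs": {"steps": [[0, 0.2, -5, 0, 10], [0, 0.5, -9.5, 0, 10], [0, 1, -14, 0, 10], [0, 2, -19, 0, 10], [0, 3, -23.5, 0, 10], [0, 4.2, -28, 0, 10], [0, 5.8, -33, 0, 10], [0, 7.5, -37, 0, 10], [0, 9.5, -41, 0, 10], [0, 11.6, -45.5, 0, 10], [0, 16.6, -53.6, 0, 10], [0, 22.3, -61.2, 0, 10], [0, 28.8, -68, 0, 10], [0, 36, -74.4, 0, 10], [0, 43.7, -80, 0, 10], [0, 43.7, -80, 0, 10]]}}

```text
time: 5.1
tool_pos: [0.4997, 0.0854, 0.1591]
tcp_rot: [-3.133, -0.032, -0.01]
wrist_force: [-6.8, 10.0, 20.8]
width: 0.153
```

```bash
python3 -c "
from h import *
st(); snap('wrist','w3');snap('side','s3')"
```

```text
5.1 [0.4997 0.0854 0.1591] [ 0.11 -0.    2.04  0.01  1.1   1.66] F [-6.8 10.  20.8] w 0.153 
 [[ 1.     0.02   0.006]
 [ 0.02  -1.     0.008]
 [ 0.006 -0.008 -1.   ]]
```

View pics/w3.png

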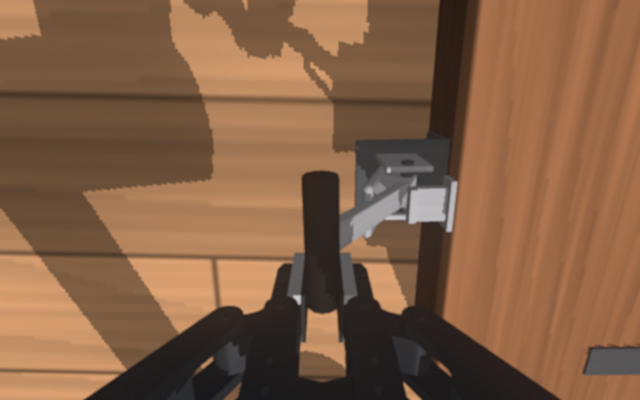

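View pics/s3.png

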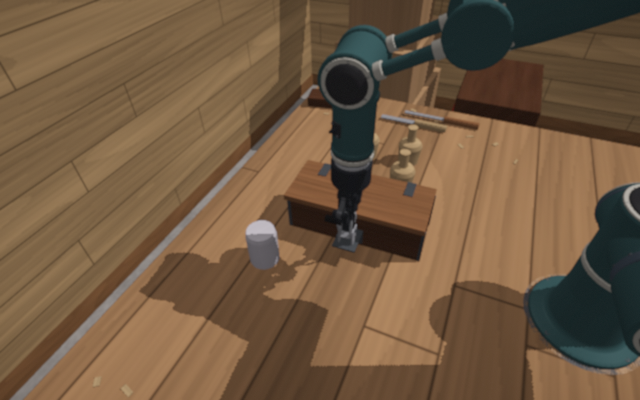

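Call:
{"fn": "move_arm", "kwargs": {"steps": [[0, 4, -2.6, 0, 10], [0, 8.2, -4.8, 0, 10], [0, 12.5, -6.8, 0, 10], [0, 17, -8.6, 0, 10], [0, 21.5, -10.2, 0, 10], [0, 26, -11.6, 0, 10], [0, 30.5, -12.8, 0, 10], [0, 35, -13.7, 0, 10], [0, 40, -14.4, 0, 10], [0, 40, -14.4, 0, 10], [0, 40, -14.4, 0, 60], [0, 40, -14.4, 0, 60], [0, 40, -14.4, 0, 60], [0, 40, -14.4, 0, 60]]}}

```text
time: 6.6
tool_pos: [0.4974, 0.0419, 0.1669]
tcp_rot: [-3.141, -0.033, 0.003]
wrist_force: [-0.6, 0.4, 0.6]
width: 0.597
```

```bash
python3 -c "
from h import *
st(); snap('wrist','w4')"
```

```text
6.6 [0.4974 0.0419 0.1669] [ 0.03 -0.02  2.04  0.    1.12  1.58] F [-0.6  0.4  0.6] w 0.597 
 [[ 1.     0.021 -0.002]
 [ 0.021 -1.     0.   ]
 [-0.002 -0.    -1.   ]]
```

View pics/w4.png

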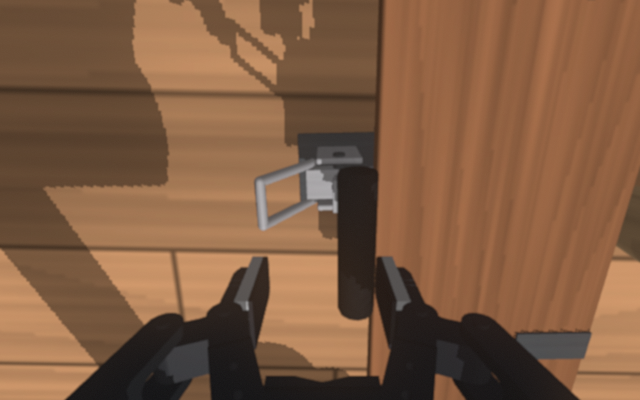

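The lever is upright and the bail has swung off the catch. Next I raise the tool and turn it to get ready for the lid.

Call:
{"fn": "move_arm", "kwargs": {"steps": [[0, 0, -30, 0, 60], [0, 0, -70, 0, 60], [0, 0, -100, 0, 60], [-20, -5, -100, -8, 0], [-40, -10, -100, -16, 0], [-60, -18, -100, -24, 0], [-70, -18, -100, -32, 0], [-70, -18, -100, -40, 0], [-70, -18, -100, -48, 0], [-70, -18, -100, -56, 0], [-70, -18, -100, -64, 0], [-70, -18, -100, -72, 0], [-70, -18, -100, -80, 0], [-70, -18, -100, -88, 0], [-70, -18, -100, -90, 0], [-70, -18, -100, -90, 0]]}}

```text
time: 8.25
tool_pos: [0.4274, 0.0583, 0.2671]
tcp_rot: [-2.197, -2.244, 0.001]
wrist_force: [-0.0, 0.1, 0.3]
width: -0.001
```

```bash
python3 -c "
from h import *
st(); w=snap('wrist','w5');snap('side','s5');c=snap('top','t5')
f=200/np.tan(np.radians(c['fovy'])/2)
V,U=np.mgrid[0:400,0:640]
for c,n in((c,'t'),(w,'w')):
  f=200/np.tan(np.radians(c['fovy'])/2); d=c['depth']
  P=np.stack([(U-c['cx'])/f*d,-(V-c['cy'])/f*d,-d],-1)@att(c).T+c['xyz']
  for x in (.36,.4,.43,.46,.55,.6,.65):
    m=(abs(P[...,0]-x)<.012)&(abs(P[...,2]-.126)<.006)&(d>0.05)&(abs(P[...,1])<.15)
    if m.sum()>10: print(n,x,'ymax',np.sort(P[m][:,1])[-4:].round(4),P[m][:,2].mean().round(4))
"
```

```text
8.25 [0.4274 0.0583 0.2671] [ 0.08 -0.23  2.04  0.    1.33  0.06] F [-0.   0.1  0.3] w -0.001 
 [[-0.021  1.    -0.001]
 [ 1.     0.021  0.   ]
 [ 0.    -0.001 -1.   ]]
t 0.36 ymax [0.004  0.0041 0.0065 0.0066] 0.1258
t 0.4 ymax [0.007  0.007  0.0071 0.0072] 0.1261
t 0.43 ymax [0.0073 0.0073 0.0075 0.0077] 0.1263
t 0.46 ymax [0.0102 0.0103 0.0104 0.0107] 0.1258
t 0.55 ymax [0.0118 0.0141 0.0141 0.0142] 0.1258
t 0.6 ymax [0.0147 0.0148 0.0148 0.0151] 0.1259
t 0.65 ymax [0.0156 0.0182 0.0183 0.0184] 0.126
w 0.36 ymax [0.0038 0.0038 0.0038 0.0039] 0.1269
w 0.4 ymax [0.0055 0.0055 0.0056 0.0056] 0.1269
w 0.43 ymax [0.0066 0.0067 0.0067 0.0068] 0.1268
w 0.46 ymax [0.0078 0.008  0.0081 0.0082] 0.1269
w 0.55 ymax [0.0113 0.0113 0.0115 0.0116] 0.1271
w 0.6 ymax [0.0134 0.0134 0.0135 0.0136] 0.1272
w 0.65 ymax [0.0155 0.0155 0.0155 0.0158] 0.1274
```

View pics/w5.png

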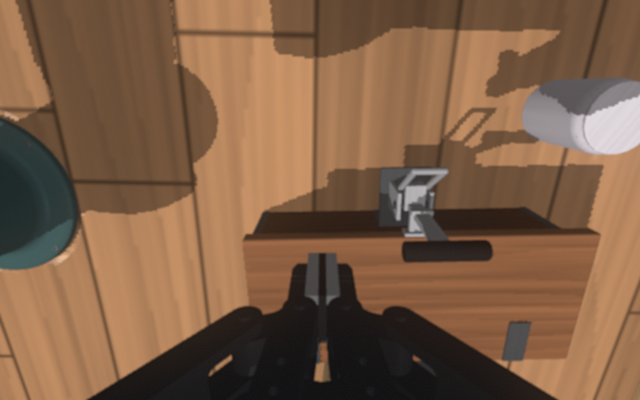

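View pics/s5.png

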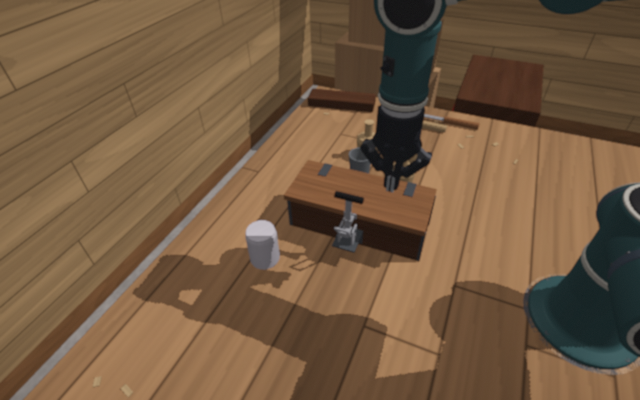

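The lever stands by itself, with its bar at (350,197) in the side view. The chest yaw is about 2.3°, and the lid front is at y≈0.007 where x=0.427.

With a vertical tool I can't hook under the lip. I'll press the shut fingers against the lid's front edge and lift by friction along the lid's arc. First I go down in front of the lip.

Call:
{"fn": "move_arm", "kwargs": {"steps": [[0, 0, 40, -1, 0], [0, 0, 80, -1, 0], [0, 0, 120, -1, 0], [0, 0, 155, -1, 0], [0, 0, 175, -1, 0], [-10, 0, 175, -1, 0], [-20, 0, 175, -1, 0], [-30, 0, 175, -1, 0], [-34, 0, 175, -1, 0], [-34, 0, 175, -1, 0]], "newtons": 60}}

```text
time: 9.4
tool_pos: [0.4275, 0.0226, 0.0936]
tcp_rot: [-2.179, -2.261, 0.003]
wrist_force: [-5.3, -2.4, -0.8]
width: 0.001
```

```bash
python3 -c "
from h import *
st()"
```

```text
9.4 [0.4275 0.0226 0.0936] [-0.   -0.07  2.25 -0.    0.97 -0.04] F [-5.3 -2.4 -0.8] w 0.001 
 [[-0.037  0.999 -0.002]
 [ 0.999  0.037 -0.001]
 [-0.001 -0.002 -1.   ]]
```

Call:
{"fn": "move_arm", "kwargs": {"steps": [[-2, 0, 0, 0, 0], [-4, 0, 0, 0, 0], [-5, 0, 0, 0, 0], [-5, 0, 0, 0, 0], [-5, 0, 0, 0, 0]]}}

```text
time: 9.9
tool_pos: [0.4276, 0.0183, 0.0937]
tcp_rot: [-2.178, -2.262, 0.002]
wrist_force: [-6.6, 0.1, -0.5]
width: -0.003
```

```bash
python3 -c "
from h import *
st()"
```

```text
9.9 [0.4276 0.0183 0.0937] [-0.02 -0.08  2.25 -0.    0.97 -0.05] F [-6.6  0.1 -0.5] w -0.003 
 [[-0.038  0.999 -0.002]
 [ 0.999  0.038 -0.   ]
 [-0.    -0.002 -1.   ]]
```

There is a side force of -6.6 N in x, so a gripper knuckle is probably touching the lever bar's end. I'll back off and shift toward the base.

Call:
{"fn": "move_arm", "kwargs": {"steps": [[5, -5, 0, 0, 0], [5, -15, 0, 0, 0], [5, -22, 0, 0, 0], [5, -22, 0, 0, 0], [5, -22, 0, 0, 0]]}}

```text
time: 10.4
tool_pos: [0.4068, 0.0232, 0.0931]
tcp_rot: [2.178, 2.263, 0.001]
wrist_force: [0.7, 0.4, 0.5]
width: -0.007
```

```bash
python3 -c "
from h import *
st();snap('side','s6');snap('wrist','w6')
a=cv2.imread('pics/s6.png')[120:300,260:480];cv2.imwrite('pics/s6c.png',cv2.resize(a,None,fx=3.3,fy=3.3,interpolation=3))"
```

```text
10.4 [0.4068 0.0232 0.0931] [-0.   -0.12  2.29 -0.    0.97 -0.04] F [0.7 0.4 0.5] w -0.007 
 [[-0.038  0.999  0.001]
 [ 0.999  0.038 -0.   ]
 [-0.     0.001 -1.   ]]
```

View pics/s6c.png

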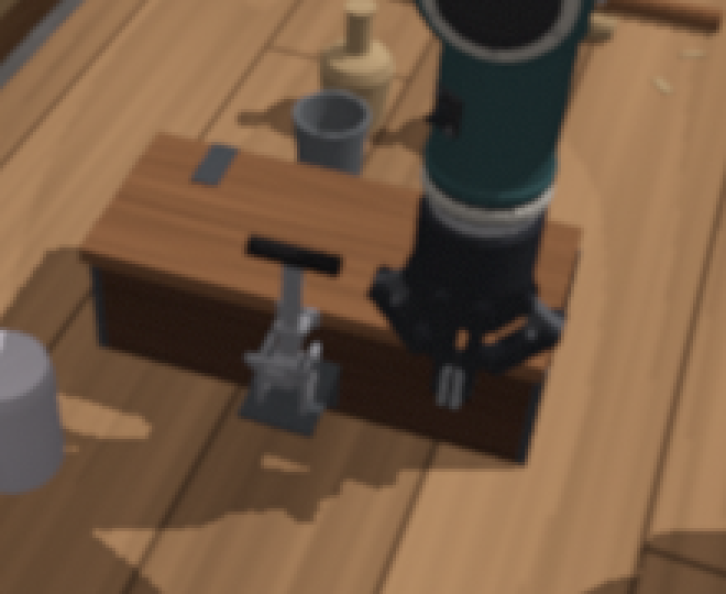

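View pics/w6.png

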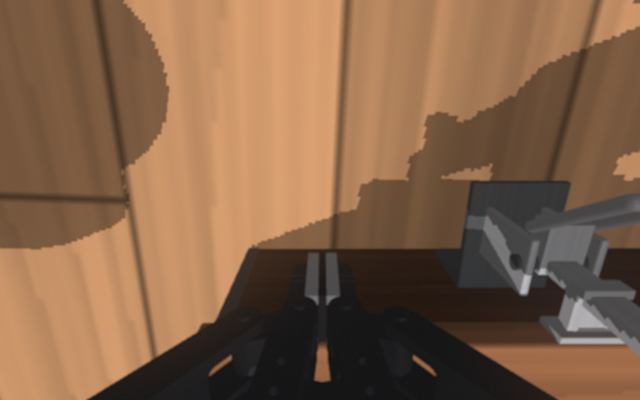

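The hand is clear now, with forces near 0. Next I press on the lip edge.

Call:
{"fn": "move_arm", "kwargs": {"steps": [[-3, 0, 0, 0, 0], [-6, 0, 0, 0, 0], [-8, 0, 0, 0, 0], [-8, 0, 0, 0, 0], [-8, 0, 0, 0, 0]]}}

```text
time: 11.0
tool_pos: [0.407, 0.0174, 0.0927]
tcp_rot: [-2.178, -2.259, -0.006]
wrist_force: [-0.4, 11.1, 1.5]
width: 0.001
```

```bash
python3 -c "
from h import *
st()"
```

```text
11.0 [0.407  0.0174 0.0927] [-0.02 -0.12  2.29  0.01  0.97 -0.06] F [-0.4 11.1  1.5] w 0.001 
 [[-0.036  0.999 -0.   ]
 [ 0.999  0.036  0.005]
 [ 0.005  0.    -1.   ]]
```

Call:
{"fn": "move_arm", "kwargs": {"steps": [[-2, 0, 0, 0, 0], [-2.5, 0, 0, 0, 0], [-2.5, 0, -2, 0, 0], [-2.7, 0, -4, 0, 0], [-2.8, 0, -6, 0, 0], [-3, 0, -8, 0, 0], [-3.1, 0, -10, 0, 0], [-3.2, 0, -12, 0, 0], [-3.2, 0, -12, 0, 0]]}}

```text
time: 11.9
tool_pos: [0.407, 0.0165, 0.1045]
tcp_rot: [-2.177, -2.255, -0.011]
wrist_force: [1.3, 20.0, -2.4]
width: 0.001
```

```bash
python3 -c "
from h import *
st();snap('side','s7');c=snap('wrist','w7')
for u,v in [(100,395),(480,390),(600,395),(560,350),(230,330)]: print(u,v,px(c,u,v).round(4))
a=cv2.imread('pics/s7.png')[120:300,260:480];cv2.imwrite('pics/s7c.png',cv2.resize(a,None,fx=3.3,fy=3.3,interpolation=3))"
```

```text
11.9 [0.407  0.0165 0.1045] [-0.03 -0.14  2.28  0.01  1.   -0.07] F [ 1.3 20.  -2.4] w 0.001 
 [[-0.035  0.999 -0.   ]
 [ 0.999  0.035  0.01 ]
 [ 0.01   0.    -1.   ]]
100 395 [0.3537 0.0261 0.1868]
480 390 [0.4488 0.028  0.1841]
600 395 [ 0.5352 -0.0262  0.1361]
560 350 [5.085e-01 1.000e-04 1.383e-01]
230 330 [0.3791 0.0255 0.1618]
```

View pics/s7c.png

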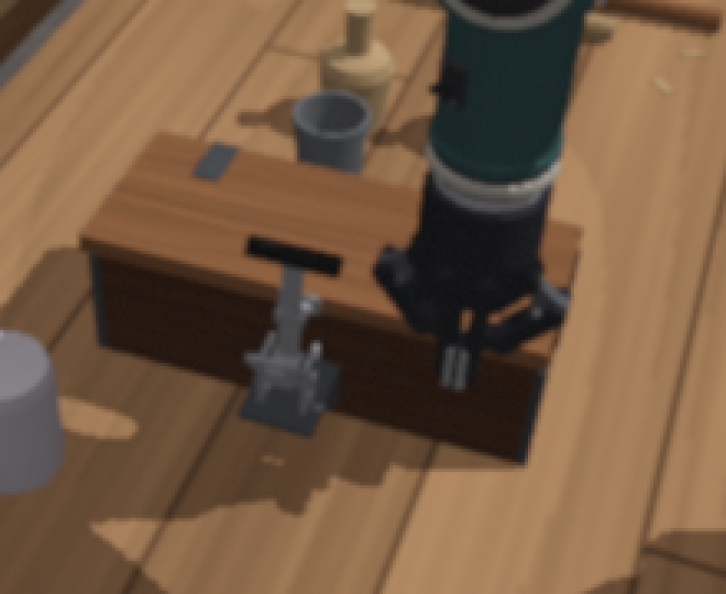

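Friction works: the lid has lifted about 12 mm while I press at 20 N. I continue along the arc.

Call:
{"fn": "move_arm", "kwargs": {"steps": [[-0.6, 0, -5, 0, 0], [-1.2, 0, -10.4, 0, 0], [-1.9, 0, -14, 0, 0], [-2.6, 0, -17.8, 0, 0], [-3.4, 0, -21.5, 0, 0], [-4.3, 0, -25, 0, 0], [-5.3, 0, -28.7, 0, 0], [-6.3, 0, -32.3, 0, 0], [-7.5, 0, -36, 0, 0], [-8.8, 0, -39.4, 0, 0], [-10.2, 0, -43, 0, 0], [-11.6, 0, -46.4, 0, 0], [-13, 0, -50, 0, 0], [-14.7, 0, -53.2, 0, 0], [-16.3, 0, -56.5, 0, 0], [-18, 0, -60, 0, 0]]}}

```text
time: 13.6
tool_pos: [0.4078, -0.0022, 0.1653]
tcp_rot: [-2.176, -2.258, -0.009]
wrist_force: [-1.3, 14.4, 3.6]
width: -0.003
```

```bash
python3 -c "
from h import *
st();snap('side','s8')
a=cv2.imread('pics/s8.png')[100:280,260:480];cv2.imwrite('pics/s8c.png',cv2.resize(a,None,fx=3.3,fy=3.3,interpolation=3))"
```

```text
13.6 [ 0.4078 -0.0022  0.1653] [-0.07 -0.21  2.21  0.01  1.14 -0.11] F [-1.3 14.4  3.6] w -0.003 
 [[-0.037  0.999 -0.   ]
 [ 0.999  0.037  0.008]
 [ 0.008  0.    -1.   ]]
```

View pics/s8c.png

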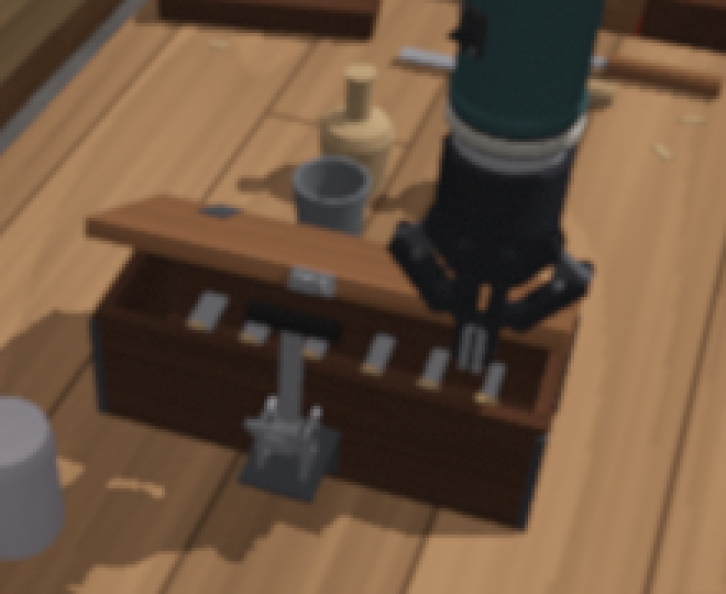

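Call:
{"fn": "move_arm", "kwargs": {"steps": [[-3.8, 0, -6.5, 0, 0], [-7.8, 0, -12.8, 0, 0], [-12.2, 0, -18.9, 0, 0], [-16.9, 0, -24.8, 0, 0], [-21.9, 0, -30.4, 0, 0], [-27.1, 0, -35.7, 0, 0], [-32.6, 0, -40.8, 0, 0], [-38.4, 0, -45.6, 0, 0], [-44.4, 0, -50.1, 0, 0], [-50.6, 0, -54.4, 0, 0], [-57, 0, -58.2, 0, 0], [-63.6, 0, -61.8, 0, 0], [-70.4, 0, -65, 0, 0], [-77.3, 0, -68, 0, 0], [-77.3, 0, -68, 0, 0]]}}

```text
time: 15.15
tool_pos: [0.4106, -0.0844, 0.2328]
tcp_rot: [2.179, 2.262, -0.002]
wrist_force: [0.5, 1.1, 0.8]
width: 0.002
```

```bash
python3 -c "
from h import *
st();snap('side','s9')
a=cv2.imread('pics/s9.png')[60:280,220:480];cv2.imwrite('pics/s9c.png',cv2.resize(a,None,fx=2.7,fy=2.7,interpolation=3))"
```

```text
15.15 [ 0.4106 -0.0844  0.2328] [-0.26 -0.24  2.11 -0.    1.27 -0.3 ] F [0.5 1.1 0.8] w 0.002 
 [[-0.037  0.999 -0.   ]
 [ 0.999  0.037 -0.001]
 [-0.001 -0.    -1.   ]]
```

View pics/s9c.png

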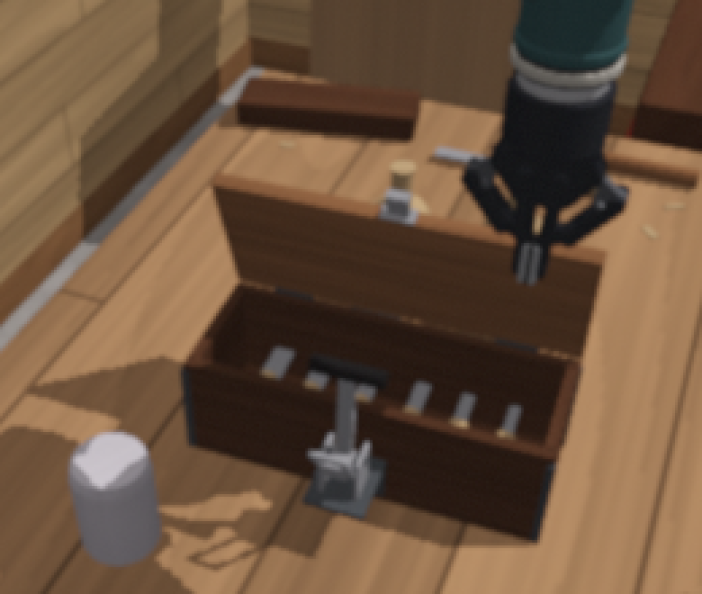

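Call:
{"fn": "move_arm", "kwargs": {"steps": [[-5, 0, -2, 0, 0], [-10, 0, -3.5, 0, 0], [-15, 0, -5, 0, 0], [-19, 0, -6, 0, 0], [-23, 0, -7, 0, 0], [-27, 0, -8, 0, 0], [-31, 0, -8.5, 0, 0], [-34, 0, -9, 0, 0], [-37, 0, -9.5, 0, 0], [-40, 0, -10, 0, 0], [-43, 0, -10, 0, 0], [-46, 0, -10, 0, 0], [-49, 0, -10, 0, 0], [-51, 0, -10, 0, 0], [-53, 0, -10, 0, 0], [-55, 0, -10, 0, 0], [-57, 0, -10, 0, 0], [-59, 0, -10, 0, 0]]}}

```text
time: 17.0
tool_pos: [0.4129, -0.1422, 0.2427]
tcp_rot: [-2.178, -2.264, -0.0]
wrist_force: [0.0, 0.3, 0.3]
width: -0.0
```

```bash
python3 -c "
from h import *
st();snap('side','s10')
a=cv2.imread('pics/s10.png')[60:280,220:480];cv2.imwrite('pics/s10c.png',cv2.resize(a,None,fx=2.7,fy=2.7,interpolation=3))"
```

```text
17.0 [ 0.4129 -0.1422  0.2427] [-0.39 -0.21  2.07  0.    1.28 -0.43] F [0.  0.3 0.3] w -0.0 
 [[-0.038  0.999 -0.   ]
 [ 0.999  0.038  0.   ]
 [ 0.    -0.    -1.   ]]
```

View pics/s10c.png

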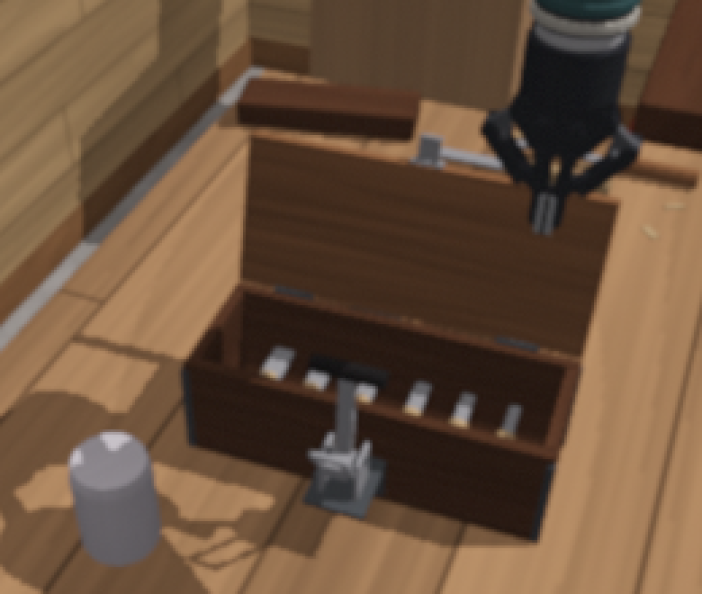

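Call:
{"fn": "move_arm", "kwargs": {"steps": [[-4, 0, 0, 0, 0], [-8, 0, 1, 0, 0], [-12, 0, 1, 0, 0], [-16, 0, 2, 0, 0], [-20, 0, 2, 0, 0], [-22, 0, 2, 0, 0], [-22, 0, 2, 0, 0]]}}

```text
time: 17.75
tool_pos: [0.4138, -0.1644, 0.2407]
tcp_rot: [-2.179, -2.263, 0.0]
wrist_force: [0.1, 0.4, 0.0]
width: 0.001
```

```bash
python3 -c "
from h import *
st();c=snap('side','s11')
s10=load('s10');print('changed',abs(s10['depth']-c['depth'])[120:170,320:380].mean())
for u,v in [(330,120),(335,155),(400,135),(405,165)]: print(px(c,u,v).round(4), px(s10,u,v).round(4))"
```

```text
17.75 [ 0.4138 -0.1644  0.2407] [-0.43 -0.19  2.06 -0.    1.28 -0.47] F [0.1 0.4 0. ] w 0.001 
 [[-0.038  0.999 -0.   ]
 [ 0.999  0.038  0.   ]
 [ 0.    -0.    -1.   ]]
changed 0.014054368
[ 0.6472 -0.1684  0.2346] [ 0.6482 -0.1707  0.2331]
[ 0.6235 -0.1447  0.149 ] [ 0.6241 -0.1462  0.1478]
[ 0.4697 -0.177   0.2298] [ 0.4692 -0.1747  0.2313]
[ 0.4435 -0.1567  0.1616] [ 0.4431 -0.1547  0.1632]
```

The lid slope works out to θ≈1.84, the same in both frames, so it is resting on its stop. I retreat now.

Call:
{"fn": "move_arm", "kwargs": {"steps": [[15, 0, 0, 0, 0], [35, 0, -10, 0, 0], [60, 0, -40, 0, 0], [70, 0, -80, 0, 0], [70, 0, -120, 0, 0], [70, 0, -120, 0, 0], [70, 0, -120, 0, 0]]}}

```text
time: 18.5
tool_pos: [0.4117, -0.0941, 0.3621]
tcp_rot: [2.176, 2.262, 0.002]
wrist_force: [0.4, -0.7, -1.0]
width: 0.001
```

```bash
python3 -c "
from h import *
st();c=snap('side','s12')
for u,v in [(330,120),(335,155),(400,135),(405,165)]: print(px(c,u,v).round(4))
t=snap('top','t12');w=snap('wrist','w12')
a=load('top0');import numpy as np
for n,u,v in [('cyl',237,166),('cup',382,207),('m1',386,258),('m2',433,252),('m3',426,203)]: print(n,px(t,u,v).round(4),px(a,u,v).round(4))
cv2.imwrite('pics/c12.png',np.hstack([cv2.resize(x['pixels'][y0:y0+200,x0:x0+260,::-1],None,fx=1.5,fy=1.5) for x,y0,x0 in((a,130,200),(t,130,200))]))"
```

```text
18.5 [ 0.4117 -0.0941  0.3621] [-0.28 -0.29  1.91  0.    1.51 -0.32] F [ 0.4 -0.7 -1. ] w 0.001 
 [[-0.039  0.999  0.003]
 [ 0.999  0.039 -0.001]
 [-0.001  0.003 -1.   ]]
[ 0.6463 -0.1663  0.2361]
[ 0.6239 -0.1457  0.1482]
[ 0.4692 -0.175   0.2312]
[ 0.4432 -0.1549  0.163 ]
cyl [0.6959 0.1141 0.0982] [0.6956 0.1139 0.0992]
cup [ 0.6009 -0.2728  0.0023] [ 0.6009 -0.2728  0.0024]
m1 [ 0.4625 -0.2556  0.1285] [ 0.4625 -0.2561  0.1254]
m2 [ 0.4764 -0.3776  0.101 ] [ 0.4764 -0.3782  0.0991]
m3 [ 0.5973 -0.3629  0.1118] [ 0.5972 -0.3626  0.1128]
```

View pics/c12.png

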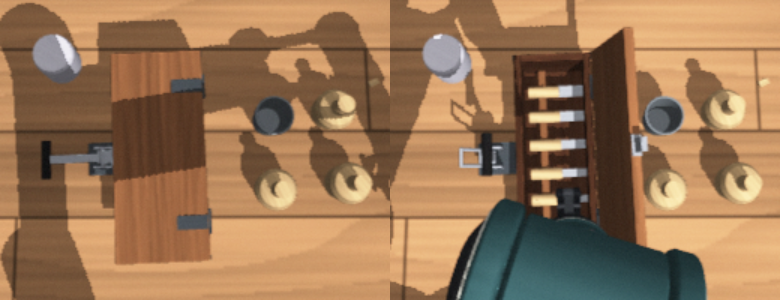

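View pics/s12.png

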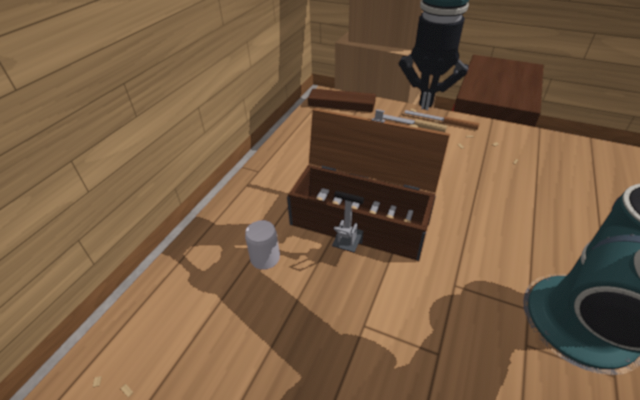

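The chest stands open with the lever up at (347,220) in the side view. The tin, cup and mallets have not moved, and the robot is clear, so I hand in.

```bash
python3 -c "
from h import *
print(bot.finish_job())"
```

```text
the job is handed in; nothing more can be done
None
```

The chest is open and the job is handed in, at about 18.6 s of the 58 s allowed.

- **Latch:** I pinched the grip bar beside its stem, swung the lever up along its arc and let go. It then stood upright by itself with the bail off the catch.
- **Lid:** The tool could only point down, so I could not hook under the lip. I pressed the shut fingers on the lid's front edge at up to 20 N and lifted by friction along its arc. Then I pushed it past upright and it came to rest on its stop without slamming. I followed behind it with the tool, but it fell the last part on its own, as it does past about 1.5 rad.

**Last checks:**
- The lid slope measured about 1.84 rad in depth images before and after I retreated; the stop is at 1.85.
- The lever was upright, and the robot was clear with near-zero force.
- The tin, the cup and all three mallets read within about 3 mm of their starting positions, which is camera noise.

**One slip:** before the lift, something pushed sideways on the gripper at about 7 N, most likely a knuckle touching the end of the upright lever's bar. I backed off at once and the lever did not move. No check failed.

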